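Lock the tube rack into its station

TASK

Push the teal tube rack along its bed until it is fully home against the end block, then push the red clamp lever past its first click, all the way to the second stop, so that the rack is locked in. Only push with the fingertips: do not lift or tip the rack, do not work the lever before the rack is home, and leave the things standing around alone.

Things in the scene. Friction and masses are not known exactly. Their poses are not given: they have to be found in the camera images.
- station: Fixed rack station, 106 mm (its x) by 260 mm (its y), origin at the centre of its underside on the table. Its x points away from the robot, its y along the bed towards the end block. The steel bed (20 mm up, centre line at station x = +18 mm) lies between low rails, tops 32 mm up, 57 mm apart inside, 5 mm thick.
- block_face (a point): Point on the face of the grey end block that closes the bed at its +y end: station x = +18, y = +100, z = 40 mm. The block is 67 mm wide, 26 mm thick, its top 61 mm up. A steel tongue on it (top 70 mm up) runs 19 mm out over the rack's end, 3 mm above it, as the lever moves.
- lever_pivot (a point): Pivot of the clamp lever, inside the grey lever housing on the robot's side of the bed: station x = -36, y = +56, z = 28 mm. The housing is 30 mm wide, from station y = -4 to +116 mm, its top 46 mm up, with a short slot along y and three dots: white (open), yellow (first click), green (second stop, locked).
- rack_centre (a point): Centre (half-way up) of the loose teal tube rack, a block 52 mm wide, 124 mm long and 38 mm tall (flat end walls 32 mm tall), 0.13 to 0.25 kg, on the bed with its length along station y. Its axes are the station's but for a slight yaw. It starts 40 to 70 mm short of home, towards station -y.
- rack_home (a point): Point fixed on the bed surface under the middle of the rack when it is fully home (its far end against the end block): station x = +18 mm, y = +38 mm, z = 20 mm.
- lever_knob (a point): Centre of the red knob of the clamp lever: round, 19 mm across and 30 mm long along the lever, its centre 68 mm from the pivot. It stands up from the housing and swings in the upright plane along station y.
- clamp_lever (a joint): Lever angle, rad: 0 = open (leans 0.3 towards station -y, knob at station y = +36 mm, 93 mm up), 0.3 = first click (upright, knob 96 mm up), 0.6 = second stop, locked (leans 0.3 to +y, knob at y = +76 mm, 93 mm up). A spring makes it rest at these three; leaving a click takes 3 to 12 N at the knob, and past half-way it snaps to the next. Hard stop at 0.605.
- red_vial: Small loose vial with red cap, 23 mm across, 43 mm tall; origin at its underside. Leave alone.
- blue_vial: Small loose vial with blue cap, 23 mm across, 43 mm tall; origin at its underside. Leave alone.
- beaker: Loose beaker, 77 mm across, 93 mm tall; origin at its underside. Leave alone.
- petri_dish: Loose petri dish, 91 mm across, 15 mm tall; origin at its underside. Leave alone.
There are look-alikes about, which are no part of the job. Of the things that look like the part that bears rack_centre, the smaller one is meant.

How it is judged:
By the outcome, as a careful person would: the job done as asked, in the order asked, and still so for the second after the job is handed in, with the robot touching nothing.
It also fails if it takes over 40 s, if anything falls off the work surface, if the arm or the gripper's body presses on something with over 40 N, if the wrist force passes 120 N, or if a joint passes its speed limit or range.

ROBOT

A 6-joint arm with a two-finger parallel gripper is mounted at the origin on the work surface; the furniture and walls round the work are solid. World frame = base frame: x ahead of the robot, y to its left, z up, the work surface at z = 0. Lengths are in m, angles in rad, forces in N, time in s.
With the tool pointing down it reaches from about 0.225 to 0.875 m from the base axis. Payload 3.4 kg.
Tool frame: the origin (TCP) lies on the centre line of the jaws, within the pads' length; the fingertips stand 17 mm ahead of it and the grasp point (between the pads) lies 2 mm behind it (nose_length is the distance from the TCP to the fingertips, in m); z points along the fingers, y is the line along which they close (so a half turn about z gives the same grasp; the last joint's range is limited). The gripper opens to 85 mm and grips with 20 to 120 N. Pads are 22 mm wide; open, the fingers measure 114 mm over their backs; the gripper's body (76 mm by 85 mm) begins 54 mm behind the grasp point. The pads swing forward as they close: fully open they stand 13 mm farther back than shut.
Start: joints at [1.104, 0.276, 1.505, -0, 1.361, -0.121], TCP at [0.195, 0.541, 0.248] pointing down, gripper open.
Joint ranges: [-2.89, 2.89], [-0.75, 2.08], [0.22, 2.7], [-1.18, 4.32], [0.11, 2.71], [-2.7, 2.7]. Speed limits (rad/s): [2.57, 2.57, 3.14, 3.14, 3.14, 3.14].

INTERFACE

Orientations are given as a unit quaternion [w, x, y, z].
In Python, from rig import get_state, get_image, sign_off, find_in, place_of, nose_length gives the robot as it stands.
- The arm moves only by the tool apply_moves, never from a script. Its argument "deltas" is one flat list of numbers, 5 for each row, row after row: the finger opening in mm, from 0 to 85.4, then the shift along the tool's x, y, z in mm, then the turn about the tool's z in degrees. A call has 1 to 12 rows; each row is the pose to reach, as a shift and turn from the pose commanded when the call began, along the tool's axes at that moment; what a row does not reach only later rows make up. A row lasts 1/12 s, in which the tool goes at most 41.7 mm and 7.16 degrees, less where a joint would pass 70% of its speed; a pose out of reach is approached as far as the arm can. A call with a gripper value outside its range is refused whole. The fingers move at their own pace and stop on an object; "squeeze" is the grip in N (left out, the last holds). Time passes only in rows, so rows that repeat a pose let the fingers close. It gives the time, the measured TCP pose, the force, the opening and the grip force at its end, in the units of the state.
- get_state(): the state, without advancing time (a new reading comes with each control period).
- get_image(name): name is "scene" or "top" or "wrist"; returns a dict with "frame" (400x640x3 uint8, red, green, blue), "K" (3x3 intrinsics, pixels), "k1" (the pictures are not rectified: a ray, as slopes to the right and down, at radius r is drawn at 1 + k1 r^2 times it, then the intrinsics apply), "position" and "orientation" of the camera in the world. Camera axes: x right, y down, z forward; pixel columns grow to the right and rows downward; lengths in m; the calibration is good to about 2 mm. A picture is of the moment at which its call begins. There is no depth.
- sign_off(): hands the job in; it is judged then, once.
Trained networks look in a picture, given as the dict that the camera call returned (one of the last four; its "shot" number tells which), for a name from the list of things; names that differ only in an ending like _2 or _b are one class to them, and where a whole thing is asked for, a point or a joint stands for the part that bears it (a point fixed in the world has none). Each returns a list of dicts, best first, with "score" (0 to 1); they miss things now and then, are a little off and sometimes report something else, mostly with a low value. They report only what shows in the picture. A call takes as long as a camera call. They do not tell look-alikes from the thing itself.
- find_in(query, picture): "point" ([column, row] in pixels, amid what is visible of it).
- place_of(query, picture): "point" ([column, row] in pixels: a listed point, or the origin of a listed thing).
The state is a dict: "clock": time; "qpos": joint angles; "qd": joint speeds; "effort": joint torques, N m; "position": TCP position; "ee_rot": TCP orientation; "contact_force": force on the tool from outside, world axes, zero at the start; "moment": the same for the moment, N m; "width": finger opening in m; "gripper_force": force on a finger pad.
Only numpy, scipy, OpenCV 4.12 (cv2) and the standard library are available. Lean on these libraries where they do the work, as an engineer would, in place of code of your own. Each camera call takes 0.05 s, during which the arm holds its last target. There are 200 camera calls.

## Working session

There is one attempt and no reset: what is moved stays moved. The work goes in short steps, Python scripts to look and compute and a tool call to move; the robot and the scene stay as the last step left them, time stands still between calls to the robot, and variables do not carry over. Pictures are saved under pics/ and viewed, at most 10 in all, crops included, and the job is handed in when it is done.

Besides the shell and the picture viewer there is one more tool, called as name(argument=value, ...) on one line, values as JSON. apply_moves: Moves the arm, as the interface text tells. Its arguments: {"type":"object","properties":{"deltas":{"type":"array"},"squeeze":{"type":"number"}},"required":["deltas"]}

```bash
mkdir -p pics
cat > h.py <<'E'
import numpy as np, cv2
from scipy.spatial.transform import Rotation as R
from rig import *
def rot(q): return R.from_quat([q[1],q[2],q[3],q[0]]).as_matrix()
def ray(p,im):
    K=np.array(im["K"]); d=np.array([im["k1"],0,0,0,0.])
    # r drawn = r(1+k1 r^2)
    u=cv2.undistortPoints(np.array([[p]],float),K,d)[0,0]
    return np.array(im["position"]),rot(im["orientation"])@np.array([u[0],u[1],1])
def at(p,im,z):
    o,d=ray(p,im); return o+d*(z-o[2])/d[2]
def tri(prs):
    A=0;b=0
    for p,im in prs:
        o,d=ray(p,im);d=d/np.linalg.norm(d);M=np.eye(3)-np.outer(d,d);A=A+M;b=b+M@o
    return np.linalg.solve(A,b)
def save(im,n): cv2.imwrite("pics/"+n,im["frame"][:,:,::-1])
def proj(X,im):
    Xc=rot(im["orientation"]).T@(np.array(X)-im["position"]); s=Xc[:2]/Xc[2]; s=s*(1+im["k1"]*(s@s))
    K=np.array(im["K"]); return (K[:2,:2]@s+K[:2,2]).round(1)
E
python3 - <<'E'
from h import *
np.set_printoptions(precision=4,suppress=True)
s=get_state();print(s["position"],s["ee_rot"],s["clock"],s["contact_force"],nose_length)
ims={n:get_image(n) for n in("scene","top","wrist")}
for n,im in ims.items():
    save(im,n+"0.png"); print(n,im["position"],im["orientation"])
    for q in("station","block_face","lever_pivot","rack_centre","rack_home","lever_knob","red_vial","blue_vial","beaker","petri_dish"):
        print(q,[(np.round(d["point"],1).tolist(),round(d["score"],2)) for d in place_of(q,im)[:3]])
E
```

```text
[0.1947 0.5405 0.2474] [-0.0002  0.1721  0.9851 -0.0009] 0.0 [0.4154 0.7721 0.3406] 0.017
scene [-0.3276 -1.4055  0.8329] [-0.5198  0.8238 -0.1892  0.1241]
station [([327.6, 214.2], 0.75)]
block_face [([325.6, 193.3], 0.76)]
lever_pivot [([316.3, 200.4], 0.98), ([324.5, 193.2], 0.28)]
rack_centre [([351.4, 242.3], 0.93), ([333.4, 203.8], 0.82), ([357.5, 290.6], 0.37)]
rack_home [([327.8, 200.1], 0.89)]
lever_knob [([318.9, 190.5], 0.64)]
red_vial [([376.7, 277.7], 0.47)]
blue_vial [([294.6, 191.2], 0.43)]
beaker [([354.8, 288.8], 0.66)]
petri_dish [([263.8, 198.0], 0.82)]
top [0.2515 0.002  1.0134] [-0.0343  0.714  -0.6977  0.0467]
station [([277.2, 165.2], 0.89)]
block_face [([243.2, 153.1], 0.75), ([254.0, 176.9], 0.2)]
lever_pivot [([252.6, 175.4], 0.96)]
rack_centre [([373.9, 188.6], 0.92)]
rack_home [([262.8, 158.1], 0.6)]
lever_knob [([259.3, 168.6], 0.6)]
red_vial [([432.4, 193.6], 0.62)]
blue_vial [([192.9, 170.7], 0.46)]
beaker [([450.4, 226.1], 0.59)]
petri_dish [([196.4, 227.9], 0.76)]
wrist [0.1209 0.5667 0.373 ] [0.1265 0.8081 0.5685 0.0881]
station []
block_face []
lever_pivot []
rack_centre []
rack_home []
lever_knob []
red_vial []
blue_vial [([246.3, 359.6], 0.87)]
beaker []
petri_dish [([185.0, 280.8], 0.83)]
```

Run:
```python
from h import *
np.set_printoptions(precision=4,suppress=True)
im=get_image("top"); a=cv2.resize(im["frame"][110:260,160:480,::-1],None,fx=2.5,fy=2.5,interpolation=cv2.INTER_CUBIC)
cv2.imwrite("pics/topc.png",a)
for n,p,z in(("station",(277.2,165.2),0),("face",(243.2,153.1),.04),("pivot",(252.6,175.4),.028),("home",(262.8,158.1),.02),("knob",(259.3,168.6),.093),("rack?",(373.9,188.6),.03),("red",(432.4,193.6),0),("blue",(192.9,170.7),0),("beaker",(450.4,226.1),0),("petri",(196.4,227.9),0)): print(n,at(p,im,z))
```

```text
station [0.4577 0.1012 0.    ]
face [0.4798 0.1883 0.04  ]
pivot [0.4226 0.163  0.028 ]
home [0.4721 0.1388 0.02  ]
knob [0.429  0.1364 0.093 ]
rack? [ 0.3948 -0.1615  0.03  ]
red [ 0.3892 -0.3278  0.    ]
blue [0.4363 0.3307 0.    ]
beaker [ 0.3011 -0.3758  0.    ]
petri [0.2805 0.312  0.    ]
```

View pics/topc.png

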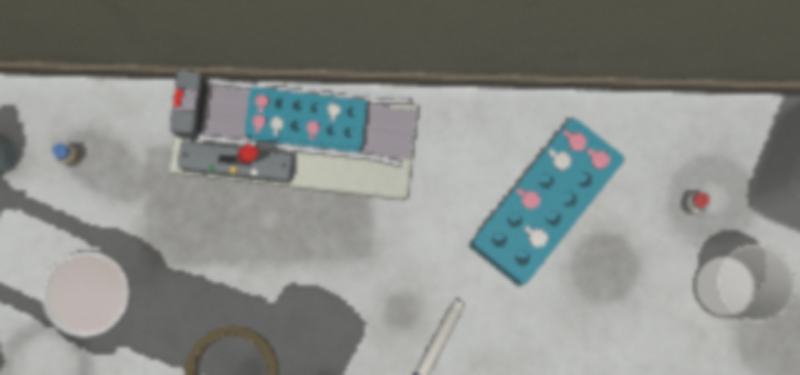

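View pics/scene0.png

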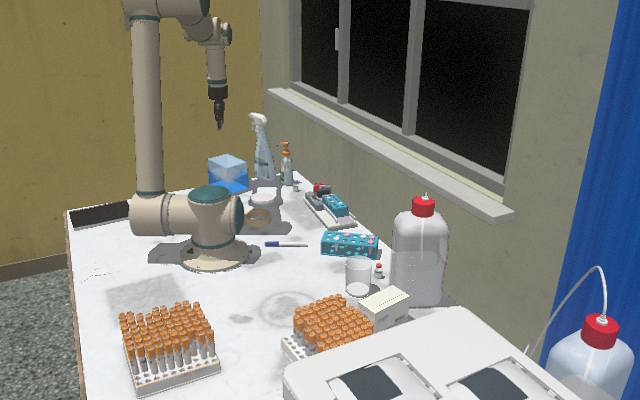

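Top crop: the small teal rack is in the station at crop (307,118), which is full-frame (283,157). A bigger teal look-alike lies loose at crop (547,200), full-frame (379,190). The smaller one, on the bed, is the one meant. The red knob is at crop (249,154), and the end block is at the left end. In the scene view the window sill runs close behind the station, so I'll locate its edge before moving.

Run:
```python
from h import *
np.set_printoptions(precision=4,suppress=True)
t=get_image("top"); s=get_image("scene")
def plane(im,a,b):
    o,d1=ray(a,im);_,d2=ray(b,im);n=np.cross(d1,d2);n/=np.linalg.norm(n);return n,n@o
c=lambda x,y:(160+x/2.5,110+y/2.5)
n1,e1=plane(t,c(170,75),c(780,92)); 
for (a,b) in (((270,92),(500,218)),((300,107),(450,188))):
    n2,e2=plane(s,a,b)
    for y in(-.1,.1,.2): print("sill edge",y,np.linalg.solve([[n1[0],n1[2]],[n2[0],n2[2]]],[e1-n1[1]*y,e2-n2[1]*y]))
print("rail edges etc: station outline corners (z=~.01)")
for p in((172,172),(408,198),(418,103)): print(at(c(*p),t,.01))
print("rack top corners z=.058");
for p in((252,87),(368,97),(363,150),(247,137)): print(at(c(*p),t,.058))
print("block top far/near",at(c(180,72),t,.061),at(c(203,72),t,.061),at(c(196,137),t,.061),at(c(172,135),t,.061))
# triangulate
for q in("station","lever_pivot","rack_home","lever_knob","block_face"):
    a=place_of(q,t);b=place_of(q,s)
    if a and b: print(q,tri([(a[0]["point"],t),(b[0]["point"],s)]))
```

```text
sill edge -0.1 [0.43   0.3503]
sill edge 0.1 [0.4312 0.3474]
sill edge 0.2 [0.4317 0.3459]
sill edge -0.1 [0.4284 0.3563]
sill edge 0.1 [0.4296 0.3532]
sill edge 0.2 [0.4302 0.3516]
rail edges etc: station outline corners (z=~.01)
[0.4148 0.2297 0.01  ]
[ 0.3927 -0.0267  0.01  ]
[ 0.4983 -0.0356  0.01  ]
rack top corners z=.058
[0.4989 0.1401 0.058 ]
[0.4916 0.0187 0.058 ]
[0.4351 0.0225 0.058 ]
[0.4457 0.1432 0.058 ]
block top far/near [0.5121 0.215  0.061 ] [0.5127 0.1912 0.061 ] [0.4437 0.1953 0.061 ] [0.4452 0.2201 0.061 ]
station [0.444  0.0996 0.0058]
lever_pivot [0.43   0.1636 0.0256]
rack_home [0.4713 0.1313 0.0282]
lever_knob [0.4284 0.1427 0.0825]
block_face [0.4271 0.1467 0.0763]
```

View pics/top0.png

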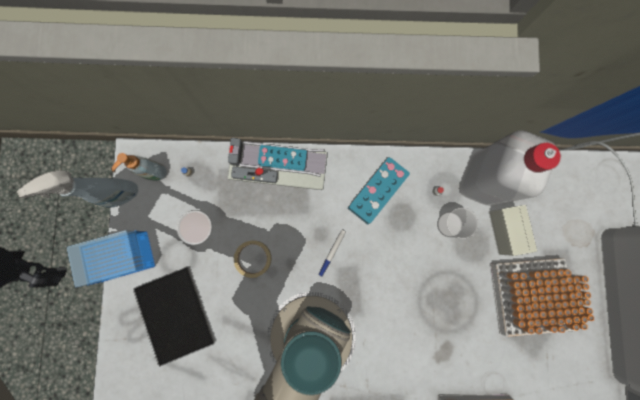

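Run:
```python
from h import *
np.set_printoptions(precision=4,suppress=True)
s=get_image("scene");a=cv2.resize(s["frame"][80:260,230:470,::-1],None,fx=3.3,fy=3.3,interpolation=cv2.INTER_CUBIC)
cv2.imwrite("pics/scc.png",a)
t=get_image("top")
for z in(0,.1,.2,.3):print(z,at((272,140),t,z))
```

```text
0 [0.5284 0.118  0.    ]
0.1 [0.5011 0.1066 0.1   ]
0.2 [0.4738 0.0952 0.2   ]
0.3 [0.4465 0.0837 0.3   ]
```

View pics/scc.png

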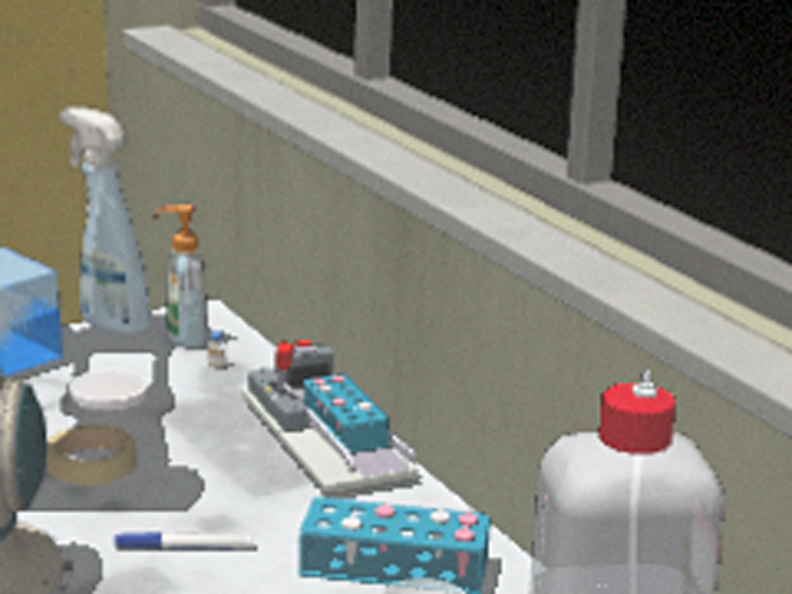

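The full top view shows the table edge at row 138 behind the station, then the wall, with the sill's front edge at about rows 58 to 72. In the scene crop the sill stands clear above the station.

Run:
```python
from h import *
np.set_printoptions(precision=4,suppress=True)
t=get_image("top"); s=get_image("scene")
def plane(im,a,b):
    o,d1=ray(a,im);_,d2=ray(b,im);n=np.cross(d1,d2);n/=np.linalg.norm(n);return n,n@o
c=lambda x,y:(230+x/3.3,80+y/3.3)
n1,e1=plane(t,(100,59),(500,71)); n2,e2=plane(s,c(130,48),c(780,420))
for y in(-.1,.1,.2): print("sill edge",y,np.linalg.solve([[n1[0],n1[2]],[n2[0],n2[2]]],[e1-n1[1]*y,e2-n2[1]*y]))
```

```text
sill edge -0.1 [0.6548 0.1893]
sill edge 0.1 [0.6556 0.1875]
sill edge 0.2 [0.656  0.1866]
```

apply_moves(deltas=[0, -28, -27, 0, 6, 0, -56, -54, 0, 12, 0, -84, -82, 0, 19, 0, -112, -109, 0, 25, 0, -140, -137, 0, 31, 0, -168, -164, 0, 37, 0, -196, -191, 0, 44, 0, -224, -218, 0, 50, 0, -252, -246, 0, 56, 0, -280, -273, 0, 62, 0, -308, -300, 0, 69, 0, -336, -328, 0, 75])

```text
clock: 3.5
position: [0.4003, 0.1168, 0.2486]
ee_rot: [0.0, 0.738, 0.675, 0.001]
contact_force: [0.7, -0.2, -0.1]
width: -0.0001
gripper_force: 0.0
```

apply_moves(deltas=[0, -33, 19, 0, 0, 0, -65, 38, 0, 0, 0, -97, 57, 15, 0, 0, -129, 77, 40, 0, 0, -129, 77, 70, 0, 0, -129, 77, 98, 0, 0, -129, 77, 98, 0])

```text
clock: 4.08
position: [0.462, -0.0167, 0.1456]
ee_rot: [-0.005, 0.737, 0.676, -0.003]
contact_force: [-0.5, -0.5, 0.5]
width: 0.0
gripper_force: 0.0
```

Run:
```python
from h import *
np.set_printoptions(precision=4,suppress=True)
s=get_state();print(s["position"],s["ee_rot"],s["clock"])
w=get_image("wrist");save(w,"w1.png");print(w["position"],rot(w["orientation"])[:,2])
t=get_image("top")
for q,z in(("station",0),("block_face",.04),("lever_pivot",.028),("rack_home",.02),("lever_knob",.093),("rack_centre",.039)):
  for im,n in((w,"w"),(t,"t")):
    for d in place_of(q,im)[:2]: print(n,q,np.round(d["point"],1),round(d["score"],2),at(d["point"],im,z))
```

```text
[ 0.462  -0.0167  0.1456] [-0.0045  0.7368  0.676  -0.0033] 4.0833
[0.4696 0.0603 0.2712] [-0.0362 -0.3015 -0.9528]
t block_face [238.1 154.5] 0.73 [0.4757 0.2016 0.04  ]
t lever_pivot [252.3 177.1] 0.73 [0.418  0.1636 0.028 ]
w rack_home [317.   48.2] 0.34 [0.4678 0.0919 0.02  ]
t rack_home [267.6 155.4] 0.7 [0.4799 0.1261 0.02  ]
t rack_home [282.5 157. ] 0.59 [0.4766 0.0857 0.02  ]
t lever_knob [253.2 176.7] 0.19 [0.4081 0.1507 0.093 ]
w rack_centre [316.5  51.1] 0.6 [0.4674 0.0878 0.039 ]
t rack_centre [282.7 155.4] 0.83 [0.4766 0.0837 0.039 ]
t rack_centre [377.5 190.6] 0.82 [ 0.3884 -0.1695  0.039 ]
```

View pics/w1.png

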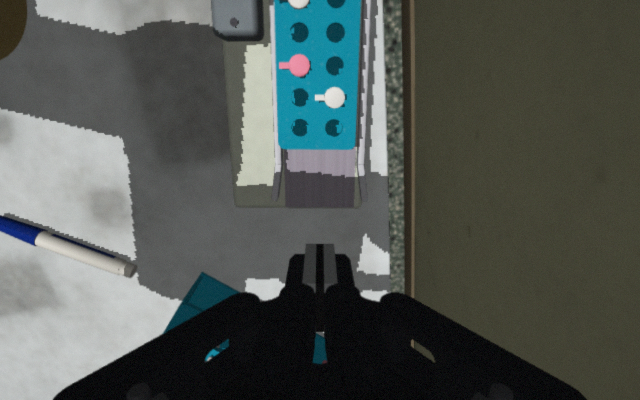

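The wrist picture shows the rack's near end at row 149, columns 280 to 357. The bed centre line is at about column 320, the fingertips are at (320,245), and the decoy's corner is at (200,272).

Run:
```python
from h import *
np.set_printoptions(precision=4,suppress=True)
w=get_image("wrist")
for n,p,z in(("rackL",(280,149),.055),("rackR",(357,149),.055),("bedL",(286,207),.02),("bedR",(355,207),.02),("stL",(235,207),.01),("stR",(362,207),.01),("railL up",(271,20),.032),("railL low",(276,190),.032),("railR",(369,20),.032),("railRl",(362,190),.032),("housing corner",(214,37),.046),("housing cornerR",(263,37),.046),("decoy",(200,272),.045)): print(n,at(p,w,z))
```

```text
rackL [0.4421 0.0271 0.055 ]
rackR [0.4944 0.0228 0.055 ]
bedL [ 0.4367 -0.0269  0.02  ]
bedR [ 0.494  -0.0316  0.02  ]
stL [ 0.3911 -0.0266  0.01  ]
stR [ 0.5009 -0.0358  0.01  ]
railL up [0.4432 0.1114 0.032 ]
railL low [ 0.4321 -0.0081  0.032 ]
railR [0.5093 0.106  0.032 ]
railRl [ 0.4991 -0.0137  0.032 ]
housing corner [0.4067 0.1019 0.046 ]
housing cornerR [0.4385 0.099  0.046 ]
decoy [ 0.3641 -0.068   0.045 ]
```

apply_moves(deltas=[0, 0, 3, 25, 0, 0, 0, 3, 50, 0, 0, 0, 3, 75, 0, 0, 0, 3, 88, 0, 0, 0, 3, 92, 0, 0, 0, 3, 92, 0, 0, 0, 3, 92, 0])

```text
clock: 5.42
position: [0.4693, -0.0168, 0.0587]
ee_rot: [0.0, 0.736, 0.677, 0.0]
contact_force: [0.6, 0.1, -0.1]
width: -0.0
gripper_force: 0.0
```

apply_moves(deltas=[0, 8, -4, 5, 0, 0, 16, -4, 5, 0, 0, 24, -4, 5, 0, 0, 29, -4, 5, 0, 0, 34, -4, 5, 0, 0, 39, -4, 5, 0, 0, 44, -4, 5, 0, 0, 49, -4, 5, 0, 0, 54, -4, 5, 0, 0, 59, -4, 5, 0, 0, 64, -4, 5, 0, 0, 68, -4, 5, 0])

```text
clock: 6.42
position: [0.4705, 0.0519, 0.0533]
ee_rot: [-0.0, 0.736, 0.677, 0.0]
contact_force: [-0.6, -0.8, 0.9]
width: -0.0
gripper_force: 0.8
```

apply_moves(deltas=[0, 2, 0, 0, 0, 0, 4, 0, 0, 0, 0, 6, 0, 0, 0, 0, 8, 0, 0, 0, 0, 9, 0, 0, 0])

```text
clock: 6.83
position: [0.4712, 0.0605, 0.0533]
ee_rot: [-0.0, 0.736, 0.677, 0.0]
contact_force: [1.2, -2.0, 0.4]
width: 0.0001
gripper_force: 0.8
```

apply_moves(deltas=[0, 1, 0, 0, 0, 0, 2, 0, 0, 0, 0, 3, 0, 0, 0, 0, 3, 0, 0, 0])

```text
clock: 7.17
position: [0.4715, 0.0635, 0.0533]
ee_rot: [-0.0, 0.736, 0.677, 0.0]
contact_force: [-0.5, -0.5, 0.5]
width: -0.0004
gripper_force: 0.3
```

Run:
```python
from h import *
w=get_image("wrist");save(w,"w2.png")
```

```text
(no output)
```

View pics/w2.png

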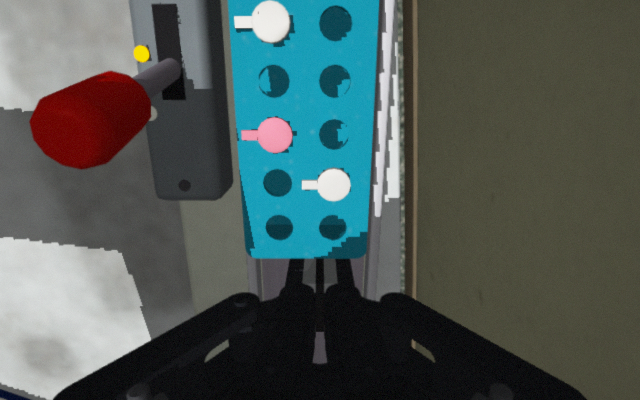

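The rack is in front of the fingers, its end at row 258 and seated flat against them. The knob at (90,120) is clear of the gripper. I'll keep pushing until the force rises.

apply_moves(deltas=[0, 1, 0, 0, 0, 0, 2, 0, 0, 0, 0, 3, 0, 0, 0, 0, 3, 0, 0, 0])

```text
clock: 7.55
position: [0.4715, 0.0655, 0.0533]
ee_rot: [0.001, 0.736, 0.677, -0.001]
contact_force: [0.1, -4.9, 1.4]
width: 0.0001
gripper_force: 2.7
```

apply_moves(deltas=[0, 1, 0, 0, 0, 0, 2, 0, 0, 0, 0, 2, 0, 0, 0])

```text
clock: 7.8
position: [0.4714, 0.0656, 0.0533]
ee_rot: [0.002, 0.735, 0.678, -0.002]
contact_force: [-1.2, -12.4, 2.7]
width: -0.0002
gripper_force: 6.2
```

apply_moves(deltas=[0, -6, 0, 0, 0, 0, -12, 0, 0, 0, 0, -20, 0, 0, 0, 0, -20, 0, -25, 0, 0, -20, 0, -47, 0, 0, -20, -18, -47, 0, 0, -20, -36, -47, 0, 0, -20, -53, -47, 0, 0, -20, -53, -47, 0, 0, -20, -53, -47, 0])

```text
clock: 8.63
position: [0.4171, 0.0528, 0.1004]
ee_rot: [0.0, 0.736, 0.677, 0.0]
contact_force: [0.6, -0.1, 1.4]
width: 0.0
gripper_force: 0.0
```

Run:
```python
from h import *
np.set_printoptions(precision=4,suppress=True)
w=get_image("wrist");save(w,"w3.png");t=get_image("top")
for im in(w,t): print([(d["point"],d["score"],at(d["point"],im,.093)) for d in place_of("lever_knob",im)[:1]])
print([(d["point"],d["score"],at(d["point"],t,.039)) for d in place_of("rack_centre",t)[:2]])
```

```text
[([308.0, 67.4], 0.72, array([0.4197, 0.14  , 0.093 ]))]
[([261.2, 167.0], 0.53, array([0.4332, 0.1318, 0.093 ]))]
[([376.8, 187.8], 0.78, array([ 0.3958, -0.1677,  0.039 ])), ([264.1, 152.6], 0.52, array([0.4829, 0.1333, 0.039 ]))]
```

View pics/w3.png

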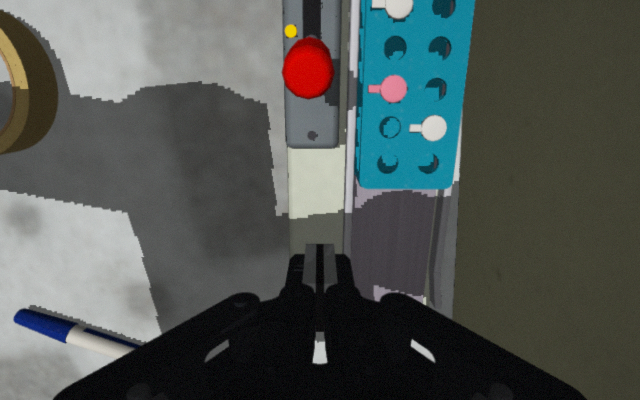

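The knob is at (308,68), nearly straight ahead of the fingers. The rack's end is at row 188 and it stayed home when I backed off.

apply_moves(deltas=[0, 15, -2, 0, 0, 0, 30, -2, 0, 0, 0, 42, -2, 0, 0, 0, 50, -2, 0, 0, 0, 56, -2, 0, 0, 0, 62, -2, 0, 0, 0, 68, -2, 0, 0, 0, 74, -2, 0, 0, 0, 80, -2, 0, 0, 0, 86, -2, 0, 0, 0, 92, -2, 0, 0, 0, 96, -2, 0, 0])

```text
clock: 9.88
position: [0.4234, 0.1466, 0.1006]
ee_rot: [0.002, 0.735, 0.678, -0.002]
contact_force: [-0.2, -6.9, 4.8]
width: 0.0005
gripper_force: 3.1
```

apply_moves(deltas=[0, 2, 0, 0, 0, 0, 4, 0, 0, 0, 0, 6, 0, 0, 0, 0, 6, 0, 0, 0])

```text
clock: 10.22
position: [0.424, 0.1554, 0.1002]
ee_rot: [-0.0, 0.736, 0.677, 0.0]
contact_force: [0.4, -0.5, 0.4]
width: 0.0003
gripper_force: 0.0
```

apply_moves(deltas=[0, 1, 0, 0, 0, 0, 2, 0, 0, 0, 0, 3, 0, 0, 0, 0, 4, 0, 0, 0, 0, 4, 0, 0, 0])

```text
clock: 10.63
position: [0.4243, 0.1588, 0.1003]
ee_rot: [-0.0, 0.736, 0.677, 0.0]
contact_force: [-0.1, 0.2, -0.8]
width: -0.0002
gripper_force: 0.0
```

Run:
```python
from h import *
np.set_printoptions(precision=4,suppress=True)
s=get_state();print(s["position"],s["contact_force"])
w=get_image("wrist");save(w,"w4.png")
```

```text
[0.4243 0.1588 0.1003] [-0.1362  0.1824 -0.7985]
```

View pics/w4.png

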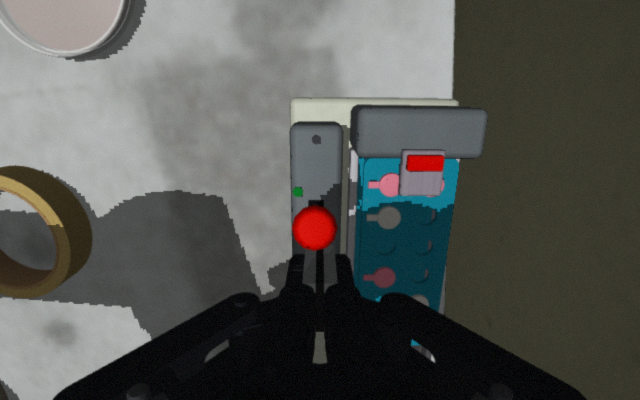

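The knob is at (315,229), short of the green dot at (298,191), and the tongue is partly out at (422,180). I'll compute the angle.

Run:
```python
from h import *
w=get_image("wrist")
th=np.radians(-4.9);ex=np.array([np.cos(th),np.sin(th)]);ey=np.array([-np.sin(th),np.cos(th)]);o=np.array([.4571,.0983])
W=lambda x,y,z:[*(o+x*ex+y*ey),z]
for a in(.3,.5,.6):
    f=lambda r:W(-.036,.056+r*np.sin(a-.3),.028+r*np.cos(a-.3))
    print(a,"centre",proj(f(.068),w),"top end",proj(f(.083),w))
print("tcp tip",proj(get_state()["position"]-np.array([0,0,.017]),w), [d["point"] for d in place_of("lever_knob",w)[:2]])
```

```text
0.3 centre [324.2 275.7] top end [324.8 295.1]
0.5 centre [324.4 247.5] top end [325.  257.3]
0.6 centre [324.5 232.4] top end [325.1 236.8]
tcp tip [320.2 259.5] [[312.9, 227.0]]
```

The knob is at the locked angle to within a few pixels. One gentle nudge should confirm the hard stop.

apply_moves(deltas=[0, 1, 0, 0, 0, 0, 2, 0, 0, 0, 0, 3, 0, 0, 0, 0, 3, 0, 0, 0])

```text
clock: 11.12
position: [0.4243, 0.1598, 0.1002]
ee_rot: [0.001, 0.735, 0.678, -0.002]
contact_force: [0.4, -7.6, 1.6]
width: -0.0001
gripper_force: 3.7
```

apply_moves(deltas=[0, 1, 0, 0, 0, 0, 2, 0, 0, 0, 0, 3, 0, 0, 0, 0, 3, 0, 0, 0])

```text
clock: 11.45
position: [0.4243, 0.1603, 0.1003]
ee_rot: [0.003, 0.735, 0.678, -0.004]
contact_force: [-0.1, -15.9, 3.0]
width: 0.0
gripper_force: 7.7
```

The force rose to 16 N with no travel, so the lever is on its hard stop. I'll back off, rise and check.

apply_moves(deltas=[0, -8, 0, 0, 0, 0, -20, 0, 0, 0, 0, -40, 0, 0, 0, 0, -60, 0, -15, 0, 0, -75, 0, -40, 0, 0, -75, 0, -60, 0, 0, -75, 0, -60, 0, 0, -75, 0, -60, 0])

```text
clock: 12.12
position: [0.4194, 0.09, 0.1613]
ee_rot: [0.001, 0.736, 0.676, 0.002]
contact_force: [-0.6, 0.0, 0.5]
width: -0.0001
gripper_force: 0.0
```

Run:
```python
from h import *
w=get_image("wrist");save(w,"w5.png");s=get_state();print(s["position"],s["contact_force"])
th=np.radians(-4.9);ex=np.array([np.cos(th),np.sin(th)]);ey=np.array([-np.sin(th),np.cos(th)]);o=np.array([.4571,.0983])
W=lambda x,y,z:[*(o+x*ex+y*ey),z]
for a in(.3,.6): print(a,[proj(W(-.036,.056+r*np.sin(a-.3),.028+r*np.cos(a-.3)),w) for r in(.068,.083)])
print("rack home near end",[proj(W(x,-.024,.055),w) for x in(-.008,.044)],"block face top",proj(W(.018,.1,.061),w))
```

```text
[0.41844059 0.09008305 0.16025863] [-0.87675824 -0.0521273  -0.83816213]
0.3 [array([321.4, 112.1]), array([321.6, 113.6])]
0.6 [array([321.5,  75.1]), array([321.7,  64.4])]
rack home near end [array([357.2, 217.4]), array([424.9, 217.3])] block face top [405.9  38.8]
```

View pics/w5.png

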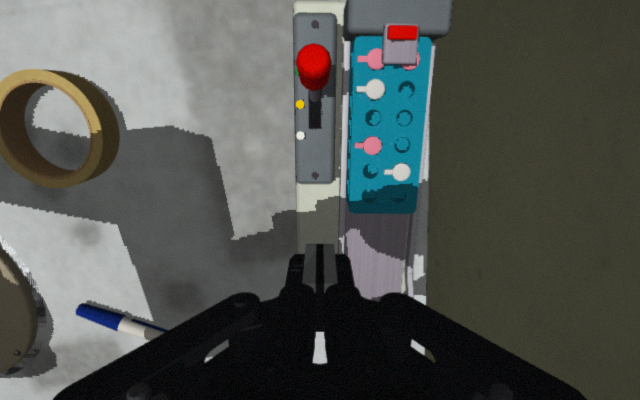

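The lever leans to +y over the green dot, with the knob at (314,66). The tongue is out over the rack, and the rack is flush with the block at row 37. The robot touches nothing.

```bash
python3 -c "from rig import *; print(sign_off())"
```

```text
the job is handed in; nothing more can be done
None
```

The teal rack is fully home against the end block, the red lever is at its second stop with the tongue over the rack, and the job was handed in with the robot touching nothing.

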